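# Snap the lid of the gingerbread box shut all round

### The arm

A 7-joint arm with a two-finger parallel gripper is mounted at the origin on a cart in front of the work surface, level with it; the furniture and walls round the work are solid. World frame = base frame: x ahead of the robot, y to its left, z up, the work surface at z = 0. Lengths are in m, angles in rad, forces in N, time in s.
With the tool pointing down it reaches from about 0.425 to 0.925 m from the base axis. Payload 6.8 kg.
Tool frame: the origin (TCP) lies on the front face of the gripper's body, between the roots of the fingers; the fingertips stand 73 mm ahead of it and the grasp point (between the pads) lies 54 mm ahead of it (bot.finger_overhang is the z of the fingertips in the tool frame, in m); z points along the fingers, y is the line along which they close (so a half turn about z gives the same grasp; the last joint's range is limited). The gripper opens to 85 mm and grips with 20 to 120 N. Pads are 22 mm wide; open, the fingers measure 114 mm over their backs; the gripper's body (76 mm by 85 mm) begins 54 mm behind the grasp point. The pads swing forward as they close: fully open they stand 13 mm farther back than shut.
Start: joints at [1.02, 0.477, 0.022, 1.555, -0.011, 1.109, -0.083], TCP at [0.289, -0.61, 0.304] pointing down, gripper open.
Joint ranges: [-2.96, 2.96], [-0.34, 2.1], [-1.41, 1.46], [0.24, 2.44], [-1.37, 4.51], [0.17, 1.92], [-2.96, 2.96]. Speed limits (rad/s): [2.39, 2.39, 3.14, 3.14, 3.14, 3.14, 3.14].

### API

Orientations are given as a unit quaternion [w, x, y, z].
In Python, from station import bot gives the robot as it stands.
- The arm moves only by the tool servo_tool, never from a script. Its argument "motion" is one flat list of numbers, 7 for each row, row after row: the shift along the tool's x, y, z as a fraction of full scale, then the turn, a rotation vector about the tool's x, y, z as a fraction of full scale, then the closure, from 0 (fully open) to 1 (shut). In form: [tx, ty, tz, ax, ay, az, gripper, tx, ty, tz, ax, ay, az, gripper, ...]. A call has 1 to 5 rows; each row shifts and turns the commanded pose from where the row before left it, along the tool's axes as they then stand; what a row does not reach is not made up. Full scale, the value 1, is 0.02 m for a shift and 0.15 rad for a turn. A row lasts 1/8 s, in which the tool goes at most 62.5 mm and 10.7 degrees, less where a joint would pass 70% of its speed; a pose out of reach is approached as far as the arm can. A call with a number of a shift or a turn outside -1 to 1 is refused whole. A call with a gripper value outside its range is refused whole. The fingers move at their own pace and stop on an object; "grip_force" is the grip in N (left out, the last holds). Time passes only in rows, so rows that do not move let the fingers close. It gives the time, the measured TCP pose, the force, the opening and the grip force at its end, in the units of the state.
- bot.get_obs(): the state, without advancing time (a new reading comes with each control period).
- bot.read_camera(name): name is "scene" or "top" or "wrist"; returns the picture (480x640x3 uint8, red, green, blue); there is no depth.
- bot.get_calibration(name): a dict with "mtx" (3x3 intrinsics, pixels), "rvec" (rotation vector, rad) and "tvec" (3), from world to camera coordinates, as OpenCV has them. Camera axes: x right, y down, z forward; pixel columns grow to the right and rows downward; lengths in m; the calibration is good to about 2 mm. The wrist camera is an equidistant fisheye: a pixel r from the principal point sees the ray r / f radians off the axis. A picture is of the moment at which its call begins: read the wrist's pose just before it. get_calibration takes no time and is no camera call; for the wrist camera it gives the pose at the moment of the call.
- bot.hand_in(): hands the job in; it is judged then, once.
Trained networks look in the newest picture that a camera, given by its name, has taken for a name from the list of things; names that differ only in an ending like _2 or _b are one class to them, and where a whole thing is asked for, a point or a joint stands for the part that bears it (a point fixed in the world has none). Each returns a list of dicts, best first, with "p" (0 to 1); they miss things now and then, are a little off and sometimes report something else, mostly with a low value. They report only what shows in the picture. A call takes as long as a camera call.
- bot.boxes_of(camera, name): "uv" ([column, row] in pixels, amid what is visible of it).
The state is a dict: "t": time; "q": joint angles; "joint_vel": joint speeds; "joint_torque": joint torques, N m; "eef_pos": TCP position; "tool_rot": TCP orientation; "contact_force": force on the tool from outside, world axes, zero at the start; "torque": the same for the moment, N m; "gripper_width": opening from 0.0 (shut) to 1.0 (fully open); "grasp_force": force on a finger pad.
Only numpy, scipy, OpenCV 4.12 (cv2) and the standard library are available. Lean on these libraries where they do the work, as an engineer would, in place of code of your own. Each camera call takes 0.05 s, during which the arm holds its last target. There are 200 camera calls.

### The job

The lid of the rectangular food box is on but not snapped: press its rim down with the fingertips, one side after another, until all four sections have clicked shut flush with the corners, then take the hand away. Keep off the thin window in the middle, and do not lift the box or push it out of its place. Leave everything else where it lies.

Things in the scene. Friction and masses are not known exactly. Their poses are not given: they have to be found in the camera images.
- food_box: rectangular food box: grey tub, white snap lid, loose, 0.6 to 1.3 kg, 140 (own x) x 200 (own y) mm over the lid. Origin: centre of the underside, z up; yaw within 0.5 rad of 0. The lid rim is 28 mm wide: four fixed corners (28 x 28 mm, top 70 mm above the worktop) and between them four straight sections that move straight down, tops 78 mm above the worktop when open, 70 mm (flush) when shut.
- window: thin clear window in the middle of the food box's lid, 84 x 144 mm, recessed: its top is 61 mm above the worktop. Fragile, not to be touched. Origin: centre of its underside.
- front_top (a point): middle of the flat top of the front section of the lid rim, the long side towards the robot at yaw 0 (the box's -x side); the section is 28 mm wide and 141 mm long along the side. The point goes down with the section.
- rim_front (a joint): how far the front section is pressed down, m: 0 open (8 mm proud), 0.008 shut. It snaps: it takes about 10 N to start, gives way more and more, passes its middle at about 4 mm and clicks shut by itself at 8 mm, where it meets a hard stop and stays; let go before the middle, it springs back.
- back_top (a point): middle of the flat top of the back section of the lid rim, the long side away from the robot (the box's +x side); the section is 28 mm wide and 141 mm long along the side. The point goes down with the section.
- rim_back (a joint): how far the back section is pressed down, m: 0 open (8 mm proud), 0.008 shut. It snaps: it takes about 10 N to start, gives way more and more, passes its middle at about 4 mm and clicks shut by itself at 8 mm, where it meets a hard stop and stays; let go before the middle, it springs back.
- left_top (a point): middle of the flat top of the left section of the lid rim, the short side on the left (the box's +y side); the section is 28 mm wide and 81 mm long along the side. The point goes down with the section.
- rim_left (a joint): how far the left section is pressed down, m: 0 open (8 mm proud), 0.008 shut. It snaps: it takes about 10 N to start, gives way more and more, passes its middle at about 4 mm and clicks shut by itself at 8 mm, where it meets a hard stop and stays; let go before the middle, it springs back.
- right_top (a point): middle of the flat top of the right section of the lid rim, the short side on the right (the box's -y side); the section is 28 mm wide and 81 mm long along the side. The point goes down with the section.
- rim_right (a joint): how far the right section is pressed down, m: 0 open (8 mm proud), 0.008 shut. It snaps: it takes about 10 N to start, gives way more and more, passes its middle at about 4 mm and clicks shut by itself at 8 mm, where it meets a hard stop and stays; let go before the middle, it springs back.
- round_tub: bystander: small round white tub with its lid shut, 70 mm across, 60 mm high, loose. Origin: centre of its underside.
- marker: bystander: marker pen 135 mm long, 16 mm thick, lying along its own y about 0.12 m in front of the food box's centre, loose. Origin: its middle, on the worktop.
- ribbon_spool: bystander: spool of ribbon, 104 x 132 x 32 mm with its ribbon tail, lying flat about 0.15 m behind the food box's centre, loose. Origin: centre of its extent, on the worktop.
- scissors: bystander: scissors, 87 x 199 x 9 mm, lying flat at the far right, loose. Origin: centre of its extent, on the worktop.

How it is judged:
At the end, for the whole second after the job is handed in: All four rim sections are shut (each more than 6 of its 8 mm down), the food box stands level and at rest on the worktop within 40 mm of where it stood, and the round tub, marker, ribbon spool and scissors are within 30 mm of where they lay (value of joint each of rim_front, rim_back, rim_left, rim_right above 0.006 m and distance of food_box from where it was at the start of the episode below 0.04 m and height (world z) of food_box below 0.008 m and angle between food_box's own z axis and vertical below 0.05 rad and linear speed of food_box below 0.02 m/s and distance of each of round_tub, marker, ribbon_spool, scissors from where it was at the start of the episode below 0.03 m); the robot touches nothing.
It fails at once if the food box is lifted or tipped (height (world z) of food_box above 0.012 m or angle between food_box's own z axis and vertical above 0.15 rad).
It fails at once if the food box is pushed more than 40 mm out of its place (distance of food_box from where it was at the start of the episode above 0.04 m).
It fails at once if the thin window is pressed with more than 4 N (contact force between any of the fingers, the arm and window above 4 N).
It fails at once if the round tub, marker, spool or scissors is pushed or carried more than 30 mm (distance of any of round_tub, marker, ribbon_spool, scissors from where it was at the start of the episode above 0.03 m).
It also fails if it takes over 45 s, if anything falls off the work surface, if the arm or the gripper's body presses on something with over 40 N, if the wrist force passes 120 N, or if a joint passes its speed limit or range.

## Working session

There is one attempt and no reset: what is moved stays moved. The work goes in short steps, Python scripts to look and compute and a tool call to move; the robot and the scene stay as the last step left them, time stands still between calls to the robot, and variables do not carry over. Pictures are saved under pics/ and viewed, at most 10 in all, crops included, and the job is handed in when it is done.

Besides the shell and the picture viewer there is one more tool, called after "Call:" by a JSON object that holds its "method" and its "body". servo_tool: Moves the arm, as the interface text tells. Shift numbers are shares of 0.02 m and turn numbers shares of 0.15 rad, none past 1 either way. Its arguments: {"type":"object","properties":{"motion":{"type":"array","items":{"type":"number","minimum":-1,"maximum":1}},"grip_force":{"type":"number"}},"required":["motion"]}

```bash
mkdir -p pics
cat > h.py <<'E'
import numpy as np,cv2
from station import bot
def ray(c,uv,z):
    k=bot.get_calibration(c);R=cv2.Rodrigues(np.array(k["rvec"],float))[0];t=np.array(k["tvec"],float).ravel()
    d=R.T@np.linalg.inv(np.array(k["mtx"]))@np.array([*uv,1.]);o=-R.T@t
    return o+d*(z-o[2])/d[2]
E
python3 - <<'E'
from h import *
im=bot.read_camera("top");cv2.imwrite("pics/top.png",im[:,:,::-1])
for n,z in [("food_box",.07),("window",.06),("front_top",.078),("back_top",.078),("left_top",.078),("right_top",.078),("marker",.01),("round_tub",.06),("ribbon_spool",.03)]:
    for r in bot.boxes_of("top",n)[:2]: print(n,r["p"],np.round(r["uv"]),ray("top",r["uv"],z).round(3))
print(bot.get_obs())
E
```

```text
food_box 0.87 [339. 244.] [ 0.565 -0.13   0.07 ]
window 0.66 [341. 244.] [ 0.567 -0.136  0.06 ]
front_top 0.74 [354. 271.] [ 0.504 -0.169  0.078]
back_top 0.75 [332. 218.] [ 0.621 -0.112  0.078]
left_top 0.73 [302. 255.] [ 0.533 -0.05   0.078]
right_top 0.71 [377. 232.] [ 0.595 -0.215  0.078]
ribbon_spool 0.8 [312. 188.] [ 0.707 -0.06   0.03 ]
{'t': 0.5, 'q': array([ 1.01993857,  0.47699267,  0.0223921 ,  1.55542826, -0.01149242,
        1.10931172, -0.0831225 ]), 'joint_vel': array([ 0.00034196, -0.00169294,  0.00060574, -0.00081762, -0.00163013,
        0.00083185,  0.00081826]), 'joint_torque': array([-1.55385325e-03, -5.95804024e+01,  1.60483863e+00, -2.81290931e+01,
        1.25697596e-02,  2.43813127e-03,  2.65677443e-05]), 'eef_pos': array([ 0.28919804, -0.60990806,  0.30390072]), 'tool_rot': array([-7.02596281e-06,  9.75599288e-01,  2.19558715e-01,  3.22835976e-06]), 'contact_force': array([-0.41041718, -0.7022281 ,  0.08154527]), 'torque': array([0.05308439, 0.02456969, 0.01514836]), 'grasp_force': 0.0, 'gripper_width': 1.0010399647259327}
```

View pics/top.png

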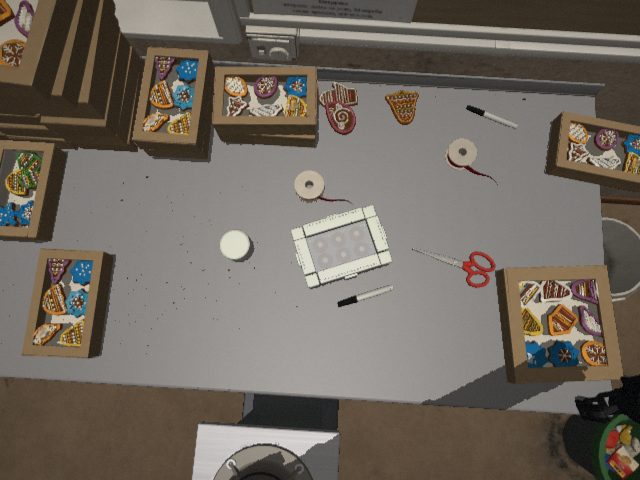

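```bash
cat > fit.py <<'E'
from h import *
from scipy.optimize import least_squares
im=cv2.imread("pics/top.png");hsv=cv2.cvtColor(im,cv2.COLOR_BGR2HSV)
m=((hsv[:,:,2]>205)&(hsv[:,:,1]<40)).astype(np.uint8);m[:, :285]=0;m[:200]=0;m[292:]=0;m[:,395:]=0
c=max(cv2.findContours(m,cv2.RETR_EXTERNAL,cv2.CHAIN_APPROX_NONE)[0],key=cv2.contourArea)
P=np.array([ray("top",p[0],.074)[:2] for p in c],np.float32)
r=cv2.minAreaRect(P);print(r,len(c)); print(cv2.boxPoints(r))
im[m>0]=im[m>0]//2+np.array([0,0,127],np.uint8)
a=cv2.imread("pics/top.png")[195:300,275:405];b=im[195:300,275:405]
cv2.imwrite("pics/c1.png",cv2.resize(np.hstack([a,b]),None,fx=3,fy=3))
E
python3 fit.py; python3 -c "
from station import bot;print(bot.finger_overhang,bot.get_calibration('wrist'))"
```

```text
((0.5108783841133118, -0.15577560663223267), (0.024298176169395447, 0.13829068839550018), 21.135162353515625) 137
[[ 0.47461483 -0.09566209]
 [ 0.5244782  -0.2246503 ]
 [ 0.5471419  -0.21588913]
 [ 0.49727857 -0.08690092]]
0.0726 {'mtx': array([[371.64829954,   0.        , 318.88025655],
       [  0.        , 371.64829954, 239.49662737],
       [  0.        ,   0.        ,   1.        ]]), 'rvec': array([-2.40873001,  1.52300163,  0.25342388]), 'tvec': array([-0.67492071, -0.04219718,  0.37962474])}
```

View pics/c1.png

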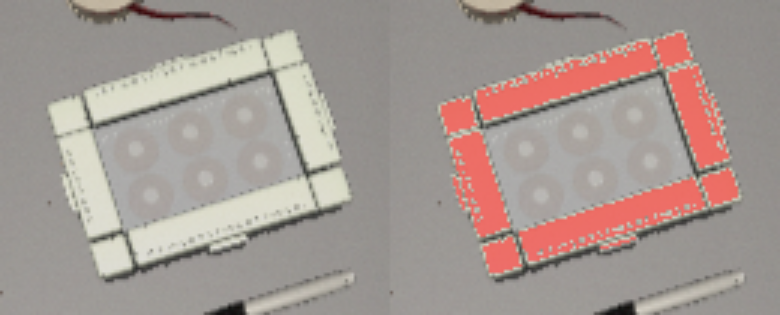

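```bash
cat > b.py <<'E'
from h import *
P=np.array([ray("top",np.array(p)/3+[275,195],.07)[:2] for p in [(49,105),(296,30),(351,200),(104,278)]])
print(P, P.mean(0))
C=P.mean(0);ex=(P[0]+P[1]-P[2]-P[3])/2;ey=(P[0]+P[3]-P[1]-P[2])/2
print(np.linalg.norm(ex),np.linalg.norm(ey))
y=(np.arctan2(ex[1],ex[0])*.4+np.arctan2(-ey[0],ey[1])*.6);print("yaw",y)
X=np.array([np.cos(y),np.sin(y)]);Y=np.array([-X[1],X[0]])
for n,v in dict(front=-X*.055,back=X*.055,left=Y*.085,right=-Y*.085).items(): print(n,(C+v).round(4))
o=bot.get_obs();from scipy.spatial.transform import Rotation as R
q=o["tool_rot"];M=R.from_quat(q[[1,2,3,0]]).as_matrix();print(M.round(3))
E
python3 b.py
```

```text
[[ 0.59015034 -0.02109178]
 [ 0.66127435 -0.20589082]
 [ 0.53170227 -0.25264593]
 [ 0.4616116  -0.07199521]] [ 0.56118464 -0.13790594]
0.13798404002155135 0.19589226230336584
yaw 0.3659284333876267
front [ 0.5098 -0.1576]
back [ 0.6125 -0.1182]
left [ 0.5308 -0.0585]
right [ 0.5916 -0.2173]
[[ 0.904  0.428  0.   ]
 [ 0.428 -0.904  0.   ]
 [ 0.    -0.    -1.   ]]
```

Call:
{"method": "servo_tool", "body": {"motion": [0,0,0,0,0,0.51,1,1,-0.61,0,0,0,0,1,1,-0.61,0,0,0,0,1,1,-0.61,0,0,0,0,1,1,-0.61,0,0,0,0,1]}}

```text
t: 1.12
eef_pos: [0.3482, -0.5336, 0.3041]
tool_rot: [-0.0, 0.983, 0.183, 0.0]
contact_force: [-0.0, 0.3, 0.9]
gripper_width: -0.002
grasp_force: 0.0
```

Call:
{"method": "servo_tool", "body": {"motion": [1,-0.61,0,0,0,0,1,1,-0.61,0,0,0,0,1,1,-0.61,0,0,0,0,1,1,-0.61,0,0,0,0,1,1,-0.61,0,0,0,0,1]}}

```text
t: 1.75
eef_pos: [0.4193, -0.4407, 0.3041]
tool_rot: [-0.0, 0.983, 0.183, 0.0]
contact_force: [0.1, 0.0, 0.7]
gripper_width: 0.002
grasp_force: 0.0
```

Call:
{"method": "servo_tool", "body": {"motion": [1,-0.61,0,0,0,0,1,1,-0.61,0,0,0,0,1,1,-0.61,0,0,0,0,1,1,-0.61,0,0,0,0,1,1,-0.61,0,0,0,0,1]}}

```text
t: 2.38
eef_pos: [0.4905, -0.3478, 0.3041]
tool_rot: [-0.0, 0.983, 0.183, 0.0]
contact_force: [0.7, -0.1, -0.3]
gripper_width: 0.001
grasp_force: 0.0
```

Call:
{"method": "servo_tool", "body": {"motion": [1,-0.61,0.5,0,0,0,1,1,-0.61,1,0,0,0,1,1,-0.61,1,0,0,0,1,1,-0.61,1,0,0,0,1,1,-0.61,1,0,0,0,1]}}

```text
t: 3.0
eef_pos: [0.5618, -0.255, 0.2136]
tool_rot: [-0.0, 0.983, 0.183, 0.0]
contact_force: [-0.3, 0.5, 0.1]
gripper_width: -0.003
grasp_force: 0.0
```

```bash
cat > s.py <<'E'
from h import *
from scipy.spatial.transform import Rotation as R
o=bot.get_obs();q=o["tool_rot"];M=R.from_quat(q[[1,2,3,0]]).as_matrix()
print(o["t"],o["eef_pos"].round(4),o["contact_force"].round(1),o["gripper_width"],np.arctan2(M[1,0],M[0,0]).round(4))
for n,p in dict(right=[.5916,-.2173],back=[.6125,-.1182],left=[.5308,-.0585],front=[.5098,-.1576]).items():
    print(n,(M.T@(np.array([*p,.1706])-o["eef_pos"])/.02).round(2))
E
python3 s.py; python3 -c "
from h import *
cv2.imwrite('pics/w1.png',bot.read_camera('wrist')[:,:,::-1])"
```

```text
3.0 [ 0.5618 -0.255   0.2136] [-0.3  0.5  0.1] -0.002981619740324684 0.3683
right [ 2.07 -1.22  2.15]
back [ 4.83 -5.47  2.15]
left [ 2.09 -9.72  2.15]
front [-0.67 -5.48  2.15]
```

View pics/w1.png

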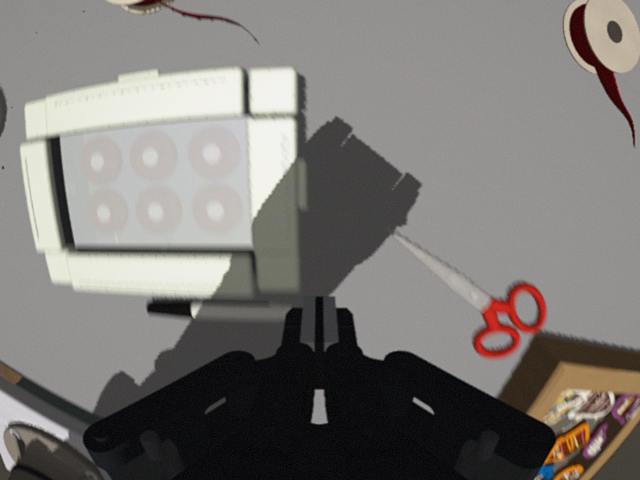

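Run:
```python
from h import *
k=bot.get_calibration("wrist");K=np.array(k["mtx"]);R=cv2.Rodrigues(np.array(k["rvec"]))[0];o=-R.T@np.array(k["tvec"]).ravel()
uv=np.array([(27,102),(297,69),(300,292),(52,285),(273,182),(150,97)],float)
u=cv2.fisheye.undistortPoints(uv[:,None],K,np.zeros(4))[:,0]
P=[]
for p,z in zip(u,[.07]*4+[.078]*2):
    d=R.T@np.array([*p,1]);P.append((o+d*(z-o[2])/d[2])[:2])
P=np.array(P);print(P.round(4),P[:4].mean(0))
```

```text
[[ 0.5932 -0.0197]
 [ 0.6615 -0.1982]
 [ 0.5361 -0.2474]
 [ 0.4628 -0.0667]
 [ 0.5979 -0.2088]
 [ 0.6206 -0.1237]] [ 0.56337985 -0.13299306]
```

Call:
{"method": "servo_tool", "body": {"motion": [0.72,-0.45,0.4,0,0,0,1,0.72,-0.45,0.8,0,0,0,1,0.72,-0.46,0.95,0,0,0,1,0,0,0.8,0,0,0,1,0,0,0.15,0,0,0,1]}}

```text
t: 3.68
eef_pos: [0.5911, -0.2155, 0.1507]
tool_rot: [-0.001, 0.983, 0.182, -0.001]
contact_force: [-3.2, 5.3, 8.8]
gripper_width: 0.002
grasp_force: 4.8
```

Call:
{"method": "servo_tool", "body": {"motion": [0,0,0.15,0,0,0,1,0,0,0.15,0,0,0,1,0,0,0.1,0,0,0,1]}}

```text
t: 4.05
eef_pos: [0.5911, -0.2177, 0.1436]
tool_rot: [0.0, 0.983, 0.181, -0.0]
contact_force: [-0.9, -0.6, -0.8]
gripper_width: 0.005
grasp_force: 0.0
```

Call:
{"method": "servo_tool", "body": {"motion": [0,0,0.1,0,0,0,1,0,0,0.05,0,0,0,1]}}

```text
t: 4.3
eef_pos: [0.5913, -0.2177, 0.1425]
tool_rot: [0.0, 0.983, 0.181, -0.0]
contact_force: [-7.2, 2.4, 19.3]
gripper_width: -0.004
grasp_force: 10.0
```

Call:
{"method": "servo_tool", "body": {"motion": [0,0,-1,0,0,0,1,0,0,-0.5,0,0,0,1]}}

```text
t: 4.55
eef_pos: [0.5922, -0.217, 0.1725]
tool_rot: [0.001, 0.983, 0.182, 0.001]
contact_force: [0.6, 1.0, -0.1]
gripper_width: -0.005
grasp_force: 0.0
```

```bash
python3 s.py
```

```text
4.55 [ 0.5922 -0.217   0.1725] [ 0.6  1.  -0.1] -0.004595739163392487 0.3659
right [-0.04  0.    0.1 ]
back [ 2.71 -4.25  0.09]
left [-0.03 -8.5   0.08]
front [-2.79 -4.25  0.08]
```

Call:
{"method": "servo_tool", "body": {"motion": [0.55,-0.86,0,0,0,0,1,0.55,-0.86,0,0,0,0,1,0.55,-0.86,0,0,0,0,1,0.55,-0.86,0,0,0,0,1,0.55,-0.86,0,0,0,0,1]}}

```text
t: 5.18
eef_pos: [0.6124, -0.1147, 0.1707]
tool_rot: [-0.0, 0.983, 0.182, -0.0]
contact_force: [-0.1, 0.3, 0.1]
gripper_width: 0.002
grasp_force: 0.0
```

Call:
{"method": "servo_tool", "body": {"motion": [0,0,0.8,0,0,0,1,0,0,0.25,0,0,0,1,0,0,0.2,0,0,0,1,0,0,0.2,0,0,0,1,0,0,0.1,0,0,0,1]}}

```text
t: 5.8
eef_pos: [0.612, -0.118, 0.1424]
tool_rot: [0.001, 0.983, 0.181, -0.0]
contact_force: [-11.3, 1.7, 34.1]
gripper_width: 0.005
grasp_force: 16.9
```

Call:
{"method": "servo_tool", "body": {"motion": [0,0,-1,0,0,0,1,0,0,-0.5,0,0,0,1]}}

```text
t: 6.05
eef_pos: [0.6125, -0.1174, 0.171]
tool_rot: [0.0, 0.983, 0.182, 0.001]
contact_force: [0.8, -0.4, -0.6]
gripper_width: -0.002
grasp_force: 0.0
```

```bash
python3 s.py
python3 - <<'E'
from h import *
im=bot.read_camera('top');cv2.imwrite('pics/t2.png',cv2.resize(im[180:320,200:420,::-1],None,fx=3.5,fy=3.5))
for n,z in [("food_box",.07),("left_top",.078),("front_top",.078)]:
    for r in bot.boxes_of("top",n)[:1]: print(n,r["p"],np.round(r["uv"]),ray("top",r["uv"],z).round(3))
E
```

```text
6.05 [ 0.6125 -0.1174  0.171 ] [ 0.8 -0.4 -0.6] -0.0022311887695887385 0.3651
right [-2.76  4.29  0.02]
back [-0.01  0.04  0.02]
left [-2.76 -4.21  0.01]
front [-5.51  0.04  0.01]
food_box 0.78 [376. 243.] [ 0.573 -0.215  0.07 ]
front_top 0.65 [376. 262.] [ 0.526 -0.216  0.078]
```

View pics/t2.png

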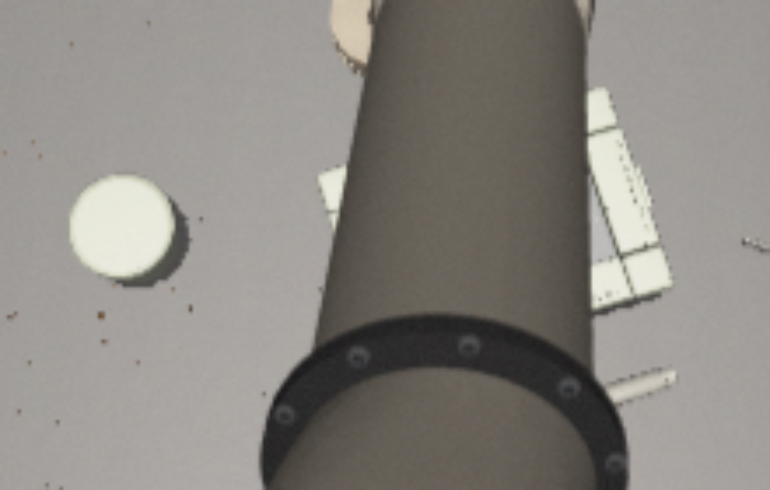

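The arm hides most of the box. The near-right lid corner still shows at about (392, 262), the same place as before, so the box has not moved. Next is the left side.

Call:
{"method": "servo_tool", "body": {"motion": [-0.54,-0.86,0,0,0,0,1,-0.54,-0.86,0,0,0,0,1,-0.54,-0.86,0,0,0,0,1,-0.54,-0.86,0,0,0,0,1,-0.54,-0.86,0,0,0,0,1]}}

```text
t: 6.88
eef_pos: [0.53, -0.0552, 0.1691]
tool_rot: [-0.0, 0.983, 0.182, -0.001]
contact_force: [-0.4, -0.2, 0.9]
gripper_width: 0.003
grasp_force: 0.0
```

Call:
{"method": "servo_tool", "body": {"motion": [0,0,0.8,0,0,0,1,0,0,0.2,0,0,0,1,0,0,0.2,0,0,0,1,0,0,0.2,0,0,0,1,0,0,0.1,0,0,0,1]}}

```text
t: 7.5
eef_pos: [0.5315, -0.0562, 0.1422]
tool_rot: [0.0, 0.983, 0.182, -0.0]
contact_force: [-15.0, 0.5, 44.8]
gripper_width: -0.005
grasp_force: 22.3
```

Call:
{"method": "servo_tool", "body": {"motion": [0,0,-1,0,0,0,1,0,0,-0.5,0,0,0,1]}}

```text
t: 7.75
eef_pos: [0.5316, -0.0561, 0.1706]
tool_rot: [0.0, 0.983, 0.182, 0.001]
contact_force: [-0.0, 0.2, -0.1]
gripper_width: 0.001
grasp_force: 0.0
```

```bash
python3 s.py
```

```text
7.75 [ 0.5316 -0.0561  0.1706] [-0.   0.2 -0.1] 0.0010955631142688358 0.3656
right [-0.08  8.6   0.01]
back [2.67 4.35 0.01]
left [-0.08  0.1  -0.  ]
front [-2.83  4.35 -0.  ]
```

Now the front: about (-2.75, +4.3).

Call:
{"method": "servo_tool", "body": {"motion": [-0.55,0.86,0,0,0,0,1,-0.55,0.86,0,0,0,0,1,-0.55,0.86,0,0,0,0,1,-0.55,0.86,0,0,0,0,1,-0.55,0.86,0,0,0,0,1]}}

```text
t: 8.38
eef_pos: [0.5102, -0.1566, 0.1695]
tool_rot: [0.0, 0.983, 0.182, -0.0]
contact_force: [-0.0, -0.4, -0.1]
gripper_width: 0.002
grasp_force: 0.0
```

Call:
{"method": "servo_tool", "body": {"motion": [0,0,0.8,0,0,0,1,0,0,0.2,0,0,0,1,0,0,0.2,0,0,0,1,0,0,0.2,0,0,0,1,0,0,0.08,0,0,0,1]}}

```text
t: 9.0
eef_pos: [0.5106, -0.1543, 0.1422]
tool_rot: [-0.0, 0.983, 0.183, -0.0]
contact_force: [-11.9, 3.4, 39.5]
gripper_width: 0.001
grasp_force: 19.7
```

Call:
{"method": "servo_tool", "body": {"motion": [0,0,-1,0,0,0,1,0,0,-1,0,0,0,1,0,0,-1,0,0,0,1,0,0,-1,0,0,0,1,0,0,-1,0,0,0,1]}}

```text
t: 9.62
eef_pos: [0.5104, -0.1545, 0.2405]
tool_rot: [-0.0, 0.983, 0.183, -0.0]
contact_force: [0.2, -0.4, -0.2]
gripper_width: 0.0
grasp_force: 0.0
```

Call:
{"method": "servo_tool", "body": {"motion": [-0.6,1,-0.5,0,0,0,1,-0.6,1,0,0,0,0,1,-0.6,1,0,0,0,0,1,-0.6,1,0,0,0,0,1,-0.6,1,0,0,0,0,1]}}

```text
t: 10.25
eef_pos: [0.4903, -0.2701, 0.2498]
tool_rot: [-0.0, 0.983, 0.183, -0.0]
contact_force: [-0.2, -0.2, -0.3]
gripper_width: 0.0
grasp_force: 0.0
```

Call:
{"method": "servo_tool", "body": {"motion": [-0.6,1,0,0,0,0,1,-0.6,1,0,0,0,0,1,-0.6,1,0,0,0,0,1,-0.6,1,0,0,0,0,1,-0.6,1,0,0,0,0,1]}}

```text
t: 10.88
eef_pos: [0.4704, -0.3849, 0.2497]
tool_rot: [-0.0, 0.983, 0.183, -0.0]
contact_force: [0.5, 0.6, -0.3]
gripper_width: 0.001
grasp_force: 0.0
```

Run:
```python
from h import *
im=bot.read_camera('top');s=bot.read_camera('scene');cv2.imwrite('pics/t3.png',im[:,:,::-1]);cv2.imwrite('pics/s3.png',s[:,:,::-1])
```

```text
(no output)
```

View pics/t3.png

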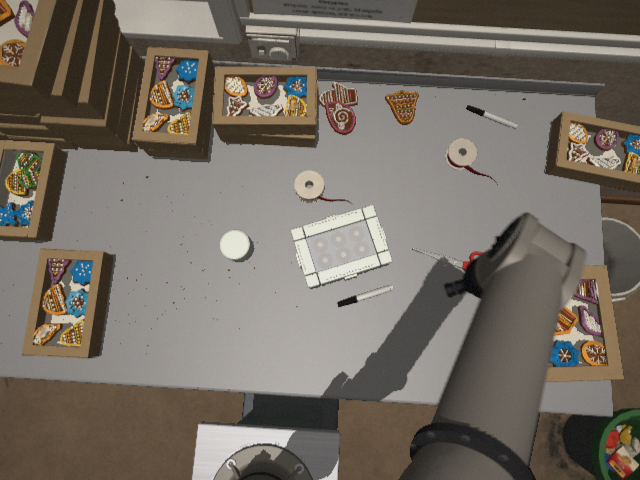

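View pics/s3.png

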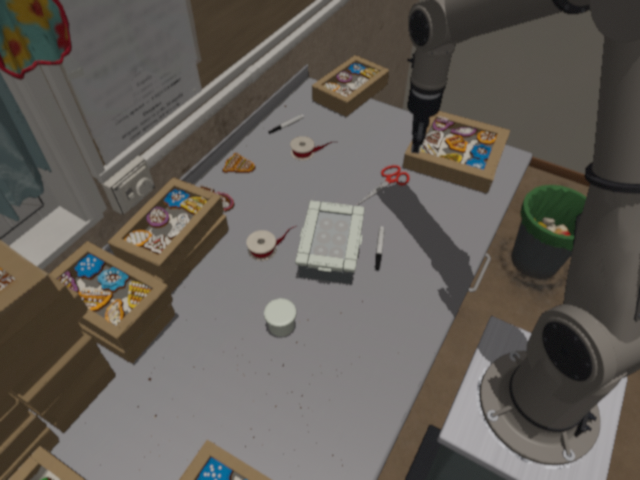

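The top view shows the box and bystanders where they started (box centre about (340, 246)). In both pictures the rim looks flush all round and the hand is clear. All four sections met the hard stop at the shut height.

```bash
python3 -c "
from station import bot;print(bot.hand_in())"
```

```text
the job is handed in; nothing more can be done
None
```

I pressed all four rim sections down to their hard stop, backed the hand off and handed the job in at about 11 s; in the final pictures the lid looks flush and nothing has moved, but hand-in returned no verdict.

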